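Change the model at the suction unit and draw the nozzle down to it

TASK

Change over the desktop suction unit to the blue plaster model. Take the trimmed cream model off the round mat under the wand and stand it, teeth up, on a free spot of the bench beside the unit; stand the blue model (the one within reach, not the one at the far right end of the bench), teeth up, in the middle of the mat and let go of it. Then squeeze in both spring buttons of the wand and draw its outer tube with the nozzle down to the next hole, so that both buttons spring out there again. The nozzle must not touch the blue model, and the other model, the jars and the bowl stay where they are.

Things in the scene. Friction and masses are not known exactly. Their poses are not given: they have to be found in the camera images.
- suction: Suction unit, fixed: grey base plate 310 x 150 x 12 mm (70 mm before to 240 mm behind the mat's centre), round dark mat in front, white housing behind (90 x 130 mm, 90 mm high, centred 188 mm behind the mat's centre); from it a 25 mm pipe rises, bends over (top 272 mm) and comes down as the wand. Origin: on the bench under the mat's centre; x from mat to housing, y left, z up
- mat_centre (a point): Centre of the round mat's top face, 15 mm above the bench; mat 120 mm across; axes as body suction. The wand's axis lies in this xz plane, passes through this point and rises from it at 60 degrees above level, along (0.5, 0, 0.866)
- buttons (a point): Fixed point on the wand's axis midway between its two brass spring buttons, 165 mm up the wand from mat_centre (82 mm behind it, 143 mm above it); axes as body suction. The buttons sit on the fixed inner tube, one on each flank (left +y, right -y), and stand out through holes of the outer tube: 12 mm in diameter, round heads, 44 mm over both heads
- wand: Outer tube with the black flared nozzle (42 mm long, 52 mm across its mouth). Origin: centre of the mouth, on the wand's axis 105 mm from mat_centre as found; z up the wand. Three holes 40 mm apart: the buttons now stand in the lowest; in the next one the mouth is 65 mm from mat_centre (1.5 mm play). Locked while the buttons are out; else slides with 5 N friction, stays where left
- button_left (a joint): Left button, m: 0 out (5 mm proud), 0.005 flush with the rib, 0.0075 under the tube's wall; spring 3 N out, 6 N under. The outer tube, 30 mm round, has a flat rib 22 mm wide on each flank, 34 mm over both ribs. Pads that pinch across the ribs at the buttons press both flush and grip the tube; drawn along the wand, it then slides over the round heads
- button_right (a joint): Right spring button, the same
- model_blue: Light blue plaster jaw model, 0.12 kg, teeth up, 62 x 71 mm, 29 mm high (base 18 mm, teeth above). Origin: centre of the underside, z up; x runs from the front of the arch to the heel. Flat faces at x = -28 mm (28 mm wide) and x = +30 mm (40 mm wide) can be pinched along x (58 mm); flanks (x = -13 to +20 mm) are 63 to 70 mm apart along y
- model_upper: Cream plaster jaw model that stands on the mat at the start, teeth up; size, weight and frame as model_blue. To be moved off: anywhere on the bare bench, clear of the base plate
- model_lower: Another cream plaster jaw model, standing on the bench, same size and frame; leave alone
- spray_bottle: Tall white spray bottle with red head, fixed; foot 66 x 84 mm, 322 mm high; origin about under its middle
- jar_red: White jar with red lid, 50 mm across, 51 mm high; origin under its centre; leave alone
- jar_black: Dark jar with black lid, 57 mm across, 63 mm high; origin under its centre; leave alone
- bowl: Mottled green rubber mixing bowl, 144 mm across, 106 mm high; origin under its centre; leave alone

How it is judged:
By the outcome, as a careful person would: the job done as asked, in the order asked, and still so for the second after the job is handed in, with the robot touching nothing.
It also fails if it takes over 61 s, if anything falls off the work surface, if the arm or the gripper's body presses on something with over 40 N, if the wrist force passes 120 N, or if a joint passes its speed limit or range.

ROBOT

A 7-joint arm with a two-finger parallel gripper is mounted at the origin on a cart in front of the work surface, level with it; the furniture and walls round the work are solid. World frame = base frame: x ahead of the robot, y to its left, z up, the work surface at z = 0. Lengths are in m, angles in degrees, forces in N, time in s.
With the tool pointing down it reaches from about 0.4 to 0.85 m from the base axis. Payload 4.5 kg.
Tool frame: the origin (TCP) lies at the centre of the arm's flange, where the gripper is bolted on; the fingertips stand arm.tip_extent ahead of it and the grasp point (between the pads) lies 155 mm ahead of it (arm.tip_extent is the distance from the TCP to the fingertips, in m); z points along the fingers, y is the line along which they close (so a half turn about z gives the same grasp; the last joint's range is limited). The gripper opens to 85 mm and grips with 20 to 120 N. Pads are 22 mm wide; open, the fingers measure 114 mm over their backs; the gripper's body (76 mm by 85 mm) begins 54 mm behind the grasp point. The pads swing forward as they close: fully open they stand 13 mm farther back than shut.
Start: joints at [73.041, 39.483, -11.15, 89.685, 9.013, 51.709, -12.324], TCP at [0.202, -0.591, 0.405] pointing down, gripper open.
Joint ranges: [-172.22, 172.22], [-26.19, 119.32], [-84.43, 86.54], [7.71, 146.69], [-57.33, 237.33], [2.42, 119.75], [-152.13, 152.13]. Speed limits (degrees/s): [147.25, 147.25, 180, 180, 180, 180, 180].

INTERFACE

Orientations are given as [roll, pitch, yaw] about the fixed x, y, z axes, in that order (R = Rz(yaw) Ry(pitch) Rx(roll)).
In Python, from cell import arm gives the robot as it stands.
- The arm moves only by the tool shift_gripper, called after "Call:" as a command line: name --argument value ..., lists and objects as JSON in quotes. Schema: {"type":"object","properties":{"ticks":{"type":"array","items":{"type":"number"},"minItems":5,"maxItems":60},"grip_force":{"type":"number"},"only":{"type":"string"},"quiet":{"type":"boolean"},"lines":{"type":"string"}},"required":["ticks"],"additionalProperties":false}. ticks is one flat list of numbers that holds 1 to 12 rows one after another, with no inner brackets; each row has 5 numbers: the finger opening in m, then dx, dy, dz in m, then a turn about the tool's z in degrees; each row shifts and turns the commanded pose from where the row before left it, along the tool's axes as they then stand; what a row does not reach is not made up. A row lasts 1/12 s, in which the tool goes at most 0.0417 m and 7.16 degrees, less where a joint would pass 70% of its speed; a pose out of reach is approached as far as the arm can. The fingers move at their own pace and stop on an object; grip_force is the grip in N (left out, the last holds). Time passes only in rows, so rows that do not move let the fingers close. The tool returns the time, the measured TCP pose, the force, the opening and the grip force at its end. only (a regular expression) keeps the lines of the reply that match it, lines (a string "A,B") keeps lines A to B, and quiet returns only ok. Input that does not fit is refused with a message, and nothing moves.
- arm.read_state(): the state, without advancing time (a new reading comes with each control period).
- arm.snapshot(name): name is "scene" or "top" or "wrist"; returns a dict with "image" (420x560x3 uint8, red, green, blue), "K" (3x3 intrinsics, pixels), "cam_to_world" (4x4, takes a point from camera to world coordinates). Camera axes: x right, y down, z forward; pixel columns grow to the right and rows downward; lengths in m; the calibration is good to about 2 mm. The wrist camera is an equidistant fisheye: a pixel r from the principal point sees the ray r / f radians off the axis. A picture is of the moment at which its call begins. There is no depth.
- arm.job_done(): hands the job in; it is judged then, once.
The state is a dict: "t": time; "qpos": joint angles; "dq": joint speeds; "effort": joint torques, N m; "ee_pos": TCP position; "tcp_rot": TCP orientation; "ft_force": force on the tool from outside, world axes, zero at the start; "ft_torque": the same for the moment, N m; "finger_gap": finger opening in m; "grip_force": force on a finger pad.
Only numpy, scipy, OpenCV 4.12 (cv2) and the standard library are available. Lean on these libraries where they do the work, as an engineer would, in place of code of your own. Each camera call takes 0.05 s, during which the arm holds its last target. There are 200 camera calls.

## Working session

There is one attempt and no reset: what is moved stays moved. The work goes in short steps, Python scripts to look and compute and a tool call to move; the robot and the scene stay as the last step left them, time stands still between calls to the robot, and variables do not carry over. Pictures are saved under pics/ and viewed, at most 10 in all, crops included, and the job is handed in when it is done.

```bash
ls; mkdir -p pics
```

Run:
```python
from cell import arm
import cv2,numpy as np
s=arm.read_state();print(s['t'],s['ee_pos'],s['tcp_rot'],arm.tip_extent)
for n in("scene","top"):
    d=arm.snapshot(n);cv2.imwrite(f"pics/{n}0.png",d["image"][:,:,::-1]);np.savez(f"pics/{n}0.npz",**{k:d[k] for k in("image","K","cam_to_world")});print(n,d["K"].tolist(),d["cam_to_world"].round(4).tolist())
```

```text
cell.py
pics
0.0 [ 0.20227361 -0.59100718  0.40386675] [-1.79893059e+02  8.03169411e-03  1.89015351e+01] 0.1734
scene [[451.05115188660943, 0.0, 278.53989621459084], [0.0, 451.05115188660943, 208.5568412057697], [0.0, 0.0, 1.0]] [[-0.9044, -0.2809, 0.3212, 0.144], [-0.4266, 0.586, -0.6889, 0.851], [0.0053, -0.7601, -0.6498, 0.9485], [0.0, 0.0, 0.0, 1.0]]
top [[391.47475288787405, 0.0, 286.40923089113204], [0.0, 391.47475288787405, 209.57648287419107], [0.0, 0.0, 1.0]] [[0.0274, -0.9862, 0.1635, 0.4046], [-0.9996, -0.0271, 0.0042, -0.0077], [0.0003, -0.1636, -0.9865, 1.1833], [0.0, 0.0, 0.0, 1.0]]
```
View pics/scene0.png

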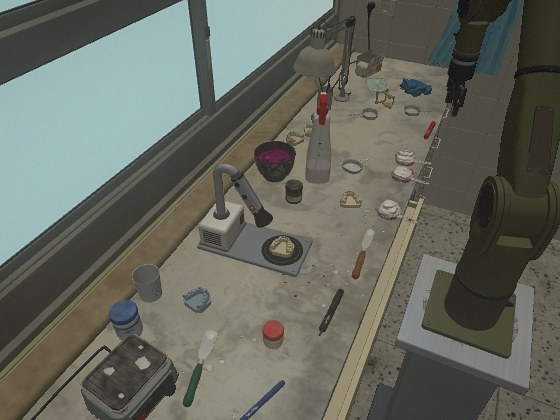

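View pics/top0.png

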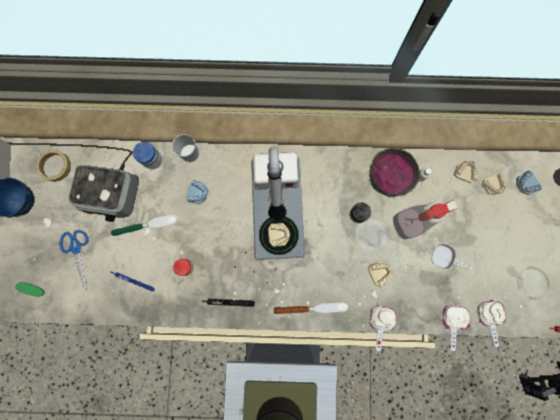

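Create h.py:
```python
import numpy as np,cv2
def load(n): return dict(np.load(f"pics/{n}.npz"))
def ray(d,u,v):
    r=d["cam_to_world"][:3,:3]@np.linalg.inv(d["K"])@[u,v,1.]; return d["cam_to_world"][:3,3],r/np.linalg.norm(r)
def onz(d,u,v,z):
    o,r=ray(d,u,v); return o+r*(z-o[2])/r[2]
def proj(d,p):
    T=d["cam_to_world"]; c=T[:3,:3].T@(np.asarray(p)-T[:3,3]); q=d["K"]@c; return q[:2]/q[2]
```

Run:
```python
from h import *
t=load("top0");s=load("scene0")
a=cv2.resize(t["image"][165:265,240:320],None,fx=5,fy=5,interpolation=cv2.INTER_CUBIC)
b=cv2.resize(t["image"][170:215,172:222],None,fx=6,fy=6,interpolation=cv2.INTER_CUBIC)
c=cv2.resize(s["image"][225:275,250:320],None,fx=5,fy=5,interpolation=cv2.INTER_CUBIC)
W=np.zeros((600,800,3),np.uint8);W[:500,:400]=a;W[:270,410:710]=b;W[280:530,410:760]=c
cv2.imwrite("pics/crop0.png",W[:,:,::-1])
for n,d in(("top",t),("scene",s)):
    h=cv2.cvtColor(d["image"],cv2.COLOR_RGB2HSV)
    m=cv2.inRange(h,(95,50,60),(120,255,255))
    for c in cv2.findContours(m,0,2)[0]:
        if cv2.contourArea(c)>80:
            M=cv2.moments(c);u=(M['m10']/M['m00'],M['m01']/M['m00']);print(n,cv2.contourArea(c),np.round(u),onz(d,*u,.014).round(4),cv2.minAreaRect(c))
```

```text
top 109.5 [134. 281.] [0.3721 0.4379 0.014 ] ((132.17604064941406, 280.5724792480469), (45.68997573852539, 3.861891746520996), 22.380136489868164)
top 466.0 [ 73. 241.] [0.485  0.6324 0.014 ] ((73.5, 241.5), (23.0, 29.0), 90.0)
top 283.5 [197. 192.] [0.6445 0.272  0.014 ] ((197.04998779296875, 192.35000610351562), (17.39252471923828, 19.60611915588379), 18.43494987487793)
top 668.0 [ 12. 199.] [0.6065 0.8329 0.014 ] ((13.0, 197.0), (38.0, 26.0), 90.0)
top 130.0 [531. 180.] [ 0.7104 -0.7498  0.014 ] ((530.7202758789062, 181.7869873046875), (20.488704681396484, 9.973974227905273), 57.2647705078125)
top 351.5 [144. 152.] [0.7663 0.4442 0.014 ] ((143.75, 152.25), (21.21320343017578, 20.50609588623047), 45.0)
scene 240.5 [263. 400.] [0.3684 0.4434 0.014 ] ((262.32745361328125, 400.8492736816406), (5.699509620666504, 57.405452728271484), 46.84761428833008)
scene 492.5 [122. 312.] [0.7892 0.3898 0.014 ] ((122.70001983642578, 311.9000244140625), (22.807889938354492, 29.068883895874023), 63.43495178222656)
scene 230.0 [415.  86.] [ 0.4064 -1.2176  0.014 ] ((416.050048828125, 87.85001373291016), (29.09295082092285, 15.495159149169922), 18.43494987487793)
scene 252.5 [444.  45.] [ 0.3753 -1.8117  0.014 ] ((447.10003662109375, 41.80000305175781), (17.8885440826416, 51.42955780029297), 26.56505012512207)
scene 555.0 [497.  34.] [ 0.1239 -2.113   0.014 ] ((497.3440856933594, 34.53773498535156), (25.064970016479492, 80.76704406738281), 19.133642196655273)
```

View pics/crop0.png

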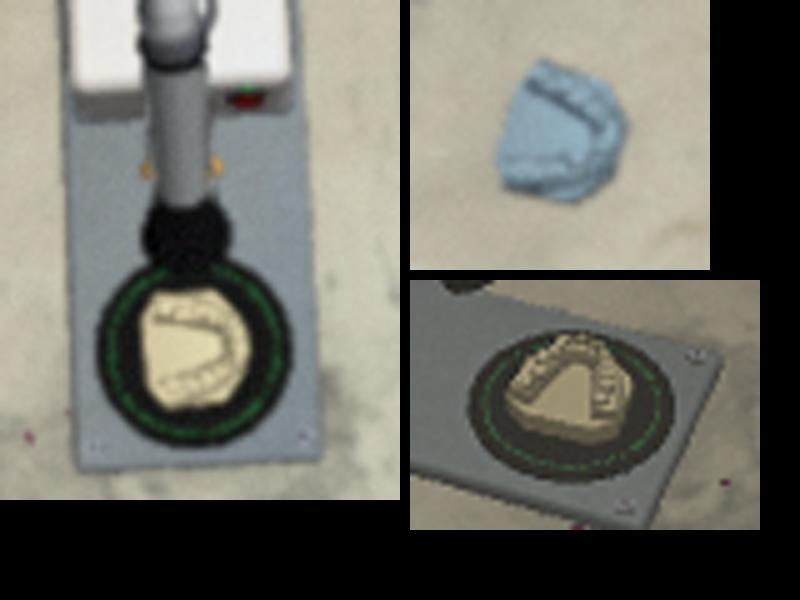

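Run:
```python
from h import *
t=load("top0");s=load("scene0")
P=lambda u,v:(240+u/5,165+v/5)
L0=onz(t,*P(78,468),.012);R0=onz(t,*P(322,460),.012);L1=onz(t,*P(64,30),.012)
print("corners",L0,R0,L1)
f=lambda a,b:np.degrees(np.arctan2(*(b-a)[1::-1]))
print("yaw", f(L0,L1), f(R0,L0)-90)
# plate scene corner
for n,d,(x0,y0,x1,y1) in(("top",t,(250,210,310,262)),("scene",s,(255,225,310,272))):
    h=cv2.cvtColor(d["image"],cv2.COLOR_RGB2HSV)
    m=cv2.inRange(h,(60,90,30),(88,255,255)); mm=np.zeros_like(m);mm[y0:y1,x0:x1]=m[y0:y1,x0:x1]
    p=np.argwhere(mm)[:,::-1]
    w=np.array([onz(d,*q,.0155) for q in p])[:,:2]
    A=np.c_[2*w,np.ones(len(w))];c=np.linalg.lstsq(A,(w**2).sum(1),rcond=None)[0]
    r=np.hypot(*(w-c[:2]).T);print(n,"ring",len(p),c[:2],r.mean(),r.std())
    # cream
    m=cv2.inRange(h,(12,50,110),(32,255,255)); mm=np.zeros_like(m);mm[y0:y1,x0:x1]=m[y0:y1,x0:x1]
    C=max(cv2.findContours(mm,0,1)[0],key=cv2.contourArea)
    print("cream",cv2.contourArea(C)); H=cv2.approxPolyDP(cv2.convexHull(C),1.2,True)[:,0]
    for q in H: print(q,onz(d,*q,.033).round(4)[:2],onz(d,*q,.015).round(4)[:2])
for n,d,(x0,y0,x1,y1) in(("top",t,(180,175,215,210)),("scene",s,(175,280,218,318))):
    h=cv2.cvtColor(d["image"],cv2.COLOR_RGB2HSV)
    m=cv2.inRange(h,(92,45,40),(120,255,255)); mm=np.zeros_like(m);mm[y0:y1,x0:x1]=m[y0:y1,x0:x1]
    C=max(cv2.findContours(mm,0,1)[0],key=cv2.contourArea)
    print("blue",n,cv2.contourArea(C)); H=cv2.approxPolyDP(cv2.convexHull(C),1.2,True)[:,0]
    for q in H: print(q,onz(d,*q,.018).round(4)[:2],onz(d,*q,0).round(4)[:2])
```

```text
corners [0.44865781 0.08464119 0.012     ] [ 0.45735729 -0.0601995   0.012     ] [0.71642225 0.10407302 0.012     ]
yaw 4.150713508367568 3.4371950311091695
top ring 177 [0.52216094 0.01924894] 0.05002601573912437 0.0018741299193670994
cream 385.5
[283 223] [0.5547 0.0061] [0.5571 0.0063]
[289 232] [ 0.5284 -0.0124] [ 0.5304 -0.0125]
[288 239] [ 0.5077 -0.01  ] [ 0.5093 -0.01  ]
[285 244] [ 0.4928 -0.0016] [ 0.4941 -0.0015]
[274 246] [0.486  0.0305] [0.4873 0.0311]
[269 241] [0.5003 0.0457] [0.5018 0.0465]
[268 228] [0.5386 0.05  ] [0.5407 0.0509]
[271 224] [0.5508 0.0415] [0.553  0.0423]
scene ring 5 [0.52321839 0.01794316] 0.047023166595832125 0.0010069446746060109
cream 185.5
[293 248] [0.4861 0.0183] [0.4928 0.0019]
[290 253] [0.4858 0.0398] [0.4925 0.0239]
[285 254] [0.4968 0.0494] [0.5038 0.0336]
[271 250] [0.5389 0.0523] [0.5467 0.0366]
[270 245] [0.5502 0.0357] [0.5582 0.0197]
[274 240] [0.5487 0.0125] [ 0.5566 -0.004 ]
[281 236] [ 0.5375 -0.0113] [ 0.5452 -0.0283]
[287 237] [ 0.5199 -0.015 ] [ 0.5273 -0.0321]
[293 244] [0.4926 0.0037] [ 0.4994 -0.013 ]
blue top 297.0
[193 181] [0.6784 0.2847] [0.6826 0.2893]
[203 184] [0.6698 0.2536] [0.6739 0.2577]
[206 189] [0.6545 0.2435] [0.6584 0.2474]
[205 197] [0.6296 0.2451] [0.6331 0.249 ]
[200 202] [0.6138 0.2592] [0.617  0.2634]
[188 200] [0.619 0.296] [0.6223 0.3007]
[188 191] [0.6468 0.2979] [0.6505 0.3026]Traceback (most recent call last):
  File "<stdin>", line 24, in <module>
ValueError: max() iterable argument is empty
```

Create go.py:
```python
import sys,numpy as np
from scipy.spatial.transform import Rotation as R
from cell import arm
s=arm.read_state(); x=[float(v) for v in sys.argv[1:]]
r=R.from_euler('xyz',s['tcp_rot'],degrees=True)
print("t",s['t'],"at",s['ee_pos'].round(4),s['tcp_rot'].round(2),"F",np.round(s['ft_force'],1),"gap",round(float(s['finger_gap']),4))
if x:
    p=np.array(s['ee_pos'])
    for i in range(0,len(x)-3,3): print("tool delta",r.inv().apply(np.array(x[i:i+3])-p).round(4)); p=np.array(x[i:i+3])
    if len(x)%3==1: print("turn",round(s['tcp_rot'][2]-x[-1],2))
```

```bash
python3 go.py .30 -.42 .405 .508 .018 .405 5.5
```

```text
t 0.1 at [ 0.2023 -0.591   0.404 ] [-1.799e+02  1.000e-02  1.890e+01] F [ 0.1 -1.  -0.3] gap 0.0856
tool delta [ 0.1478 -0.1302 -0.0008]
tool delta [ 0.3387 -0.347   0.0006]
turn 13.4
```

Call:
shift_gripper --ticks '[0.085, 0.025, -0.022, 0, 0, 0.085, 0.025, -0.022, 0, 0, 0.085, 0.025, -0.022, 0, 0, 0.085, 0.025, -0.022, 0, 0, 0.085, 0.025, -0.022, 0, 0, 0.085, 0.025, -0.022, 0, 0]' --grip_force 30

```text
t: 0.6
ee_pos: [0.302, -0.4163, 0.4045]
tcp_rot: [-180.0, 0.0, 18.9]
ft_force: [0.8, -0.0, -0.6]
finger_gap: 0.0851
grip_force: 0.0
```

Call:
shift_gripper --ticks '[0.085, 0.028, -0.0285, 0, 0, 0.085, 0.028, -0.0285, 0, 0, 0.085, 0.028, -0.0285, 0, 0, 0.085, 0.028, -0.0285, 0, 0, 0.085, 0.028, -0.0285, 0, 0, 0.085, 0.028, -0.0285, 0, 0, 0.085, 0.028, -0.0285, 0, 0, 0.085, 0.028, -0.0285, 0, 0, 0.085, 0.028, -0.0285, 0, 0, 0.085, 0.028, -0.0285, 0, 0, 0.085, 0, 0, 0, 6.7, 0.085, 0, 0, 0, 6.7]'

```text
t: 1.6
ee_pos: [0.4752, -0.0544, 0.4045]
tcp_rot: [-179.9, -0.0, 5.6]
ft_force: [-0.6, -0.2, 0.1]
finger_gap: 0.0851
grip_force: 0.0
```

```bash
python3 go.py .508 .018 .405 5.5
```

Run:
```python
from cell import arm
import cv2,numpy as np
d=arm.snapshot("wrist");cv2.imwrite("pics/w1.png",d["image"][:,:,::-1]);np.savez("pics/w1.npz",**{k:d[k] for k in("image","K","cam_to_world")});print(d["K"].tolist(),d["cam_to_world"].round(4).tolist())
```

```text
t 1.6 at [ 0.4752 -0.0544  0.4045] [-1.7991e+02 -4.0000e-02  5.5600e+00] F [-0.6 -0.2  0.1] gap 0.0851
tool delta [ 0.0397 -0.0689 -0.0004]
turn 0.06
[[325.19226210127806, 0.0, 279.86640142573685], [0.0, 325.19226210127806, 214.43598652264706], [0.0, 0.0, 1.0]] [[0.0962, -0.9441, -0.3152, 0.557], [-0.9954, -0.0916, -0.0296, -0.0457], [-0.0009, 0.3165, -0.9486, 0.3737], [0.0, 0.0, 0.0, 1.0]]
```

View pics/w1.png

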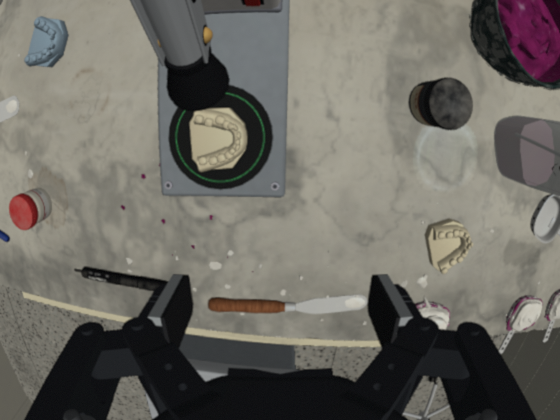

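Add to h.py:
```python
def fz(d,u,v,z):
    K=d["K"];a=(u-K[0,2])/K[0,0];b=(v-K[1,2])/K[1,1];th=np.hypot(a,b)+1e-12
    r=d["cam_to_world"][:3,:3]@[np.sin(th)*a/th,np.sin(th)*b/th,np.cos(th)];o=d["cam_to_world"][:3,3]
    return (o+r*(z-o[2])/r[2])[:2]
def blob(d,lo,hi,box):
    x0,y0,x1,y1=box;h=cv2.cvtColor(d["image"],cv2.COLOR_RGB2HSV);m=cv2.inRange(h,lo,hi);mm=np.zeros_like(m);mm[y0:y1,x0:x1]=m[y0:y1,x0:x1]
    C=max(cv2.findContours(mm,0,1)[0],key=cv2.contourArea);return C,mm
def report(d,C,z):
    w=np.array([fz(d,*q,z) for q in C[:,0]])
    r=cv2.minAreaRect((w*1e4).astype(np.float32));print("rect c",np.array(r[0])/1e4,"size",np.array(r[1])/10,"ang",r[2])
    for q in cv2.approxPolyDP(cv2.convexHull(C),1.5,True)[:,0]: print(q,fz(d,*q,z).round(4))
```

Run:
```python
from h import *
from cell import arm
print(arm.read_state()['qpos'])
d=load("w1")
C,mm=blob(d,(60,90,30),(88,255,255),(165,80,280,190))
w=np.array([fz(d,*q,.0155) for q in np.argwhere(mm)[:,::-1]])
A=np.c_[2*w,np.ones(len(w))];c=np.linalg.lstsq(A,(w**2).sum(1),rcond=None)[0];print("ring",len(w),c[:2],np.hypot(*(w-c[:2]).T).mean(),np.hypot(*(w-c[:2]).T).std())
for q in((163,195),(284,195),(289,0)):print("plate",fz(d,*q,.012))
C,_=blob(d,(12,50,100),(32,255,255),(180,95,255,178));print("cream",cv2.contourArea(C));report(d,C,.033)
C,_=blob(d,(92,40,40),(120,255,255),(15,5,85,80));print("blue",cv2.contourArea(C));report(d,C,.018)
W=np.zeros((400,800,3),np.uint8);W[:,:400]=cv2.resize(d["image"][90:180,175:265],(400,400),interpolation=2);W[:,400:]=cv2.resize(d["image"][0:80,10:90],(400,400),interpolation=2)
cv2.imwrite("pics/crop1.png",W[:,:,::-1])
```

```text
[  3.4682285   28.63933601  -3.4543805  114.64450266   2.72114034
  36.81705797 -86.65269094]
ring 739 [0.52113539 0.01935015] 0.050008203504294836 0.0010621095949587607
plate [0.44776068 0.08524554]
plate [ 0.46073704 -0.05950009]
plate [ 0.68426008 -0.04315893]
cream 2899.0
rect c [0.52110723 0.01678181] size [66.95808716 60.64467163] ang 8.005780220031738
[229 108] [0.5545 0.0073]
[244 124] [ 0.5388 -0.0097]
[246 132] [ 0.5306 -0.0125]
[245 148] [ 0.5136 -0.0128]
[232 167] [ 4.92e-01 -4.00e-04]
[201 171] [0.4849 0.0335]
[192 158] [0.4986 0.0442]
[190 121] [0.5385 0.0485]
[195 111] [0.5495 0.0436]
[210 108] [0.5534 0.0275]
blue 1412.5
rect c [0.64270552 0.265176  ] size [68.26005859 65.82910767] ang 76.47569274902344
[63 22] [0.6665 0.2393]
[67 35] [0.6476 0.2296]
[62 54] [0.6231 0.2348]
[52 65] [0.6102 0.2508]
[28 64] [0.6165 0.2972]
[25 58] [0.6258 0.3043]
[36 19] [0.6791 0.2907]
[42 17] [0.68   0.2794]
```

View pics/crop1.png

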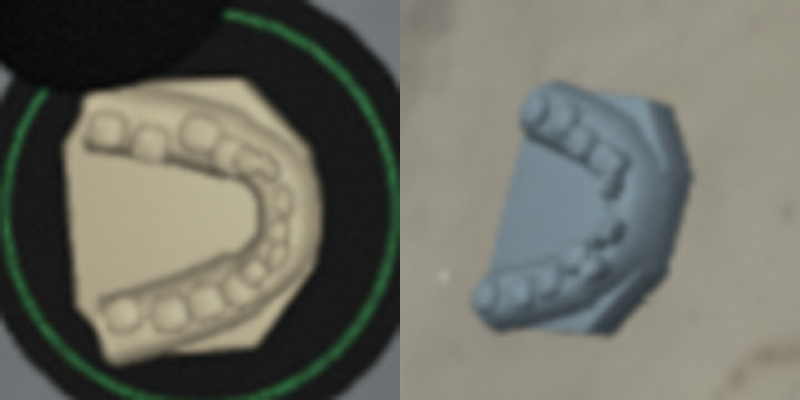

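Call:
shift_gripper --ticks '[0.085, 0.0193, -0.0347, 0, 0, 0.085, 0.0193, -0.0347, 0, 0, 0.085, 0, 0, 0, -7.16, 0.085, 0, 0, 0, -7.16, 0.085, 0, 0, 0, -7.16, 0.085, 0, 0, 0, -7.16, 0.085, 0, 0, 0, -7.16, 0.085, 0, 0, 0, -7.16, 0.085, 0, 0, 0, -7.16, 0.085, 0, 0, 0, -7.16, 0.085, 0, 0, 0, -7.16, 0.085, 0, 0, 0, -7.16]' --grip_force 30

```text
t: 2.65
ee_pos: [0.5058, 0.0146, 0.4045]
tcp_rot: [-180.0, 0.0, 77.5]
ft_force: [-1.0, -0.7, 0.4]
finger_gap: 0.085
grip_force: 0.0
```

Call:
shift_gripper --ticks '[0.085, 0, 0, 0, -7.16, 0.085, 0, 0, 0, -7.16, 0.085, 0, 0, 0, -7.16, 0.085, 0, 0, 0, -7.16, 0.085, 0, 0, 0, -7.16, 0.085, 0, 0, 0, -7.16, 0.085, 0, 0, 0, -7.16, 0.085, 0, 0, 0, -7.16, 0.085, 0, 0, 0, -7.16, 0.085, 0, 0, 0, -7.16, 0.085, 0, 0, 0, -7.16, 0.085, 0, 0, 0, -7.16]'

```text
t: 3.65
ee_pos: [0.5058, 0.0144, 0.4045]
tcp_rot: [-180.0, -0.0, 163.4]
ft_force: [-0.2, -0.7, 0.7]
finger_gap: 0.0853
grip_force: 0.0
```

```bash
python3 go.py .507 .0155 .193 -174.5;  python3 - <<'E'
from cell import arm;print(arm.read_state()['qpos'].round(1))
E
```

```text
t 3.65 at [0.5058 0.0144 0.4045] [-179.96   -0.    163.44] F [-0.2 -0.7  0.7] gap 0.0853
tool delta [-0.0008  0.0015  0.2115]
turn 337.94
[ 23.   37.4 -49.4 108.8  36.5  50.9  28.7]
```

Call:
shift_gripper --ticks '[0.085, -0.001, 0, 0, -7.16, 0.085, 0, 0, 0, -7.16, 0.085, 0, 0, 0, -7.16, 0.085, 0, 0, 0.036, -1.2, 0.085, 0, 0, 0.036, 0, 0.085, 0, 0, 0.036, 0, 0.085, 0, 0, 0.036, 0, 0.085, 0, 0, 0.036, 0, 0.085, 0, 0, 0, 0]'

```text
t: 4.4
ee_pos: [0.5048, 0.0134, 0.2193]
tcp_rot: [-179.9, -0.6, -174.2]
ft_force: [-0.4, -0.1, -0.4]
finger_gap: 0.0852
grip_force: 0.0
```

```bash
python3 go.py .5076 .0152 .190;  python3 - <<'E'
from cell import arm
import cv2
d=arm.snapshot("wrist");e=arm.snapshot("scene");import numpy as np
cv2.imwrite("pics/m2.png",np.vstack([np.hstack([d["image"][:,60:460],cv2.resize(e["image"][130:300,180:360],(400,420))])])[:,:,::-1])
E
```

```text
t 4.4 at [0.5048 0.0134 0.2193] [-179.9    -0.59 -174.22] F [-0.4 -0.1 -0.4] gap 0.0852
```

View pics/m2.png

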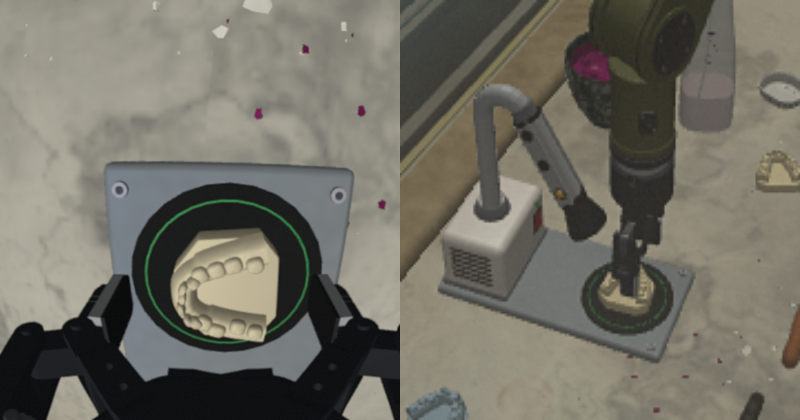

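Call:
shift_gripper --ticks '[0.085, -0.003, 0.0015, 0.015, 0, 0.085, 0, 0, 0.014, 0, 0.085, 0, 0, 0, 0, 0.05, 0, 0, 0, 0, 0.05, 0, 0, 0, 0, 0.05, 0, 0, 0, 0, 0.05, 0, 0, 0, 0, 0.05, 0, 0, 0, 0, 0.05, 0, 0, 0, 0]' --grip_force 40

```text
t: 5.25
ee_pos: [0.5104, 0.0167, 0.1981]
tcp_rot: [-179.9, 0.2, -174.3]
ft_force: [-1.8, -1.4, 11.5]
finger_gap: 0.0539
grip_force: 38.6
```

```bash
python3 go.py
```

```text
t 5.25 at [0.5104 0.0167 0.1981] [-179.94    0.19 -174.33] F [-1.8 -1.4 11.5] gap 0.0539
```

Call:
shift_gripper --ticks '[0.085, 0, 0, 0, 0, 0.085, 0, 0, 0, 0, 0.085, 0, 0, 0, 0, 0.085, 0, 0, 0, 0, 0.085, 0, 0, 0, 0, 0.085, 0, 0, 0, 0]' --grip_force 40

```text
t: 5.75
ee_pos: [0.5097, 0.0167, 0.1956]
tcp_rot: [180.0, -0.0, -174.3]
ft_force: [-0.7, -0.2, 0.6]
finger_gap: 0.0852
grip_force: 0.0
```

```bash
python3 - <<'E'
from h import *
from cell import arm
d=arm.snapshot("wrist");cv2.imwrite("pics/w3.png",d["image"][:,:,::-1]);np.savez("pics/w3.npz",**{k:d[k] for k in("image","K","cam_to_world")})
C,_=blob(d,(12,50,60),(32,255,255),(180,180,400,360));print("cream",cv2.contourArea(C));report(d,C,.033)
E
```

```text
cream 12926.0
rect c [0.51935605 0.01840432] size [76.22043457 60.37493896] ang 8.189942359924316
[320 232] [0.4794 0.0319]
[338 253] [0.4888 0.0416]
[343 265] [0.4947 0.045 ]
[340 325] [0.5294 0.0501]
[326 356] [0.5516 0.0467]
[322 359] [0.554  0.0449]
[270 355] [0.5532 0.0162]
[236 343] [ 0.5467 -0.0024]
[226 329] [ 0.5377 -0.0078]
[219 305] [ 0.5228 -0.0115]
[219 292] [ 0.5151 -0.0116]
[227 266] [ 0.5004 -0.0081]
[251 236] [0.4843 0.002 ]
```

View pics/w3.png

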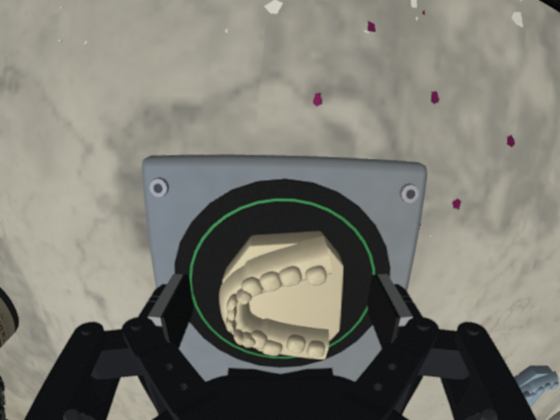

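Call:
shift_gripper --ticks '[0.085, 0, 0, 0.01, 0, 0.085, 0, 0, 0, 0, 0.085, 0, 0, 0, 0]' --grip_force 40

```text
t: 6.05
ee_pos: [0.5096, 0.0167, 0.1854]
tcp_rot: [-180.0, -0.1, -174.3]
ft_force: [-0.9, 0.1, -0.9]
finger_gap: 0.0854
grip_force: 0.0
```

Call:
shift_gripper --ticks '[0.05, 0, 0, 0, 0, 0.05, 0, 0, 0, 0, 0.05, 0, 0, 0, 0, 0.05, 0, 0, 0, 0, 0.05, 0, 0, 0, 0, 0.05, 0, 0, 0, 0]' --grip_force 40

```text
t: 6.55
ee_pos: [0.5098, 0.0169, 0.1865]
tcp_rot: [-180.0, 0.1, -174.3]
ft_force: [-0.9, -0.5, 6.1]
finger_gap: 0.0579
grip_force: 41.4
```

Call:
shift_gripper --ticks '[0.05, 0.003, 0, -0.008, 0, 0.05, 0.006, 0, -0.008, 0, 0.05, 0.02, 0, -0.01, 0, 0.05, 0.03, 0, -0.02, 0, 0.05, 0.01, 0.03, -0.02, 0, 0.05, 0, 0.04, 0, 0, 0.05, 0, 0.04, 0, 0, 0.05, 0, 0.03, 0, 0, 0.05, 0, 0, 0, 0]' --grip_force 40

```text
t: 7.3
ee_pos: [0.4262, 0.1568, 0.2536]
tcp_rot: [179.4, 0.2, -173.7]
ft_force: [0.5, 0.9, -1.8]
finger_gap: 0.0578
grip_force: 43.3
```

```bash
python3 go.py .488 .175 .1735 -174.3
```

```text
t 7.3 at [0.4262 0.1568 0.2536] [ 179.42    0.21 -173.73] F [ 0.5  0.9 -1.8] gap 0.0578
tool delta [-0.0632  0.0106  0.0804]
turn 0.57
```

Call:
shift_gripper --ticks '[0.05, -0.03, 0.005, 0, 0, 0.05, -0.03, 0.004, 0, 0, 0.05, 0, 0, 0.03, 0, 0.05, 0, 0, 0.03, 0, 0.05, 0, 0, 0, 0, 0.05, 0, 0, 0, 0]' --grip_force 40

```text
t: 7.8
ee_pos: [0.485, 0.1634, 0.1914]
tcp_rot: [-179.9, -0.2, -174.3]
ft_force: [0.3, 0.9, -1.2]
finger_gap: 0.0577
grip_force: 44.0
```

```bash
python3 go.py .488 .175 .1735 -174.3
```

```text
t 7.8 at [0.485  0.1634 0.1914] [-179.9    -0.19 -174.26] F [ 0.3  0.9 -1.2] gap 0.0577
tool delta [-0.0042  0.0112  0.0178]
turn 0.04
```

Call:
shift_gripper --ticks '[0.05, -0.004, 0.011, 0.008, 0, 0.05, 0, 0, 0.008, 0, 0.05, 0, 0, 0.002, 0, 0.05, 0, 0, 0, 0, 0.05, 0, 0, 0, 0]' --grip_force 40

```text
t: 8.22
ee_pos: [0.4889, 0.1754, 0.174]
tcp_rot: [-180.0, 0.0, -174.3]
ft_force: [-0.6, 0.3, -0.9]
finger_gap: 0.0576
grip_force: 44.0
```

```bash
python3 go.py
```

```text
t 8.2167 at [0.4889 0.1754 0.174 ] [-1.7998e+02  1.0000e-02 -1.7429e+02] F [-0.6  0.3 -0.9] gap 0.0576
```

Call:
shift_gripper --ticks '[0.05, 0, 0, 0.0015, 0, 0.05, 0, 0, 0.001, 0, 0.05, 0, 0, 0, 0]' --grip_force 40

```text
t: 8.47
ee_pos: [0.489, 0.1753, 0.1716]
tcp_rot: [-180.0, 0.0, -174.3]
ft_force: [-0.4, -0.8, 2.3]
finger_gap: 0.0576
grip_force: 44.6
```

Call:
shift_gripper --ticks '[0.07, 0, 0, 0, 0, 0.07, 0, 0, 0, 0, 0.085, 0, 0, 0, 0, 0.085, 0, 0, 0, 0, 0.085, 0, 0, 0, 0]' --grip_force 40

```text
t: 8.88
ee_pos: [0.4889, 0.1755, 0.1712]
tcp_rot: [180.0, 0.0, -174.3]
ft_force: [-0.4, -0.6, -0.1]
finger_gap: 0.0847
grip_force: 0.0
```

Call:
shift_gripper --ticks '[0.085, 0, 0, -0.03, 0, 0.085, 0, 0, -0.04, 0, 0.085, 0, 0, -0.04, 0, 0.085, 0, 0, -0.04, 0, 0.085, 0, 0, -0.04, 0, 0.085, 0, 0, 0, 0]'

```text
t: 9.38
ee_pos: [0.49, 0.1776, 0.368]
tcp_rot: [179.7, 0.6, -174.3]
ft_force: [1.6, 1.0, -0.5]
finger_gap: 0.0852
grip_force: 0.0
```

```bash
python3 go.py .57 .235 .35 -194
```

```text
t 9.3833 at [0.49   0.1776 0.368 ] [ 179.7     0.63 -174.29] F [ 1.6  1.  -0.5] gap 0.0852
tool delta [-0.0851  0.049   0.0192]
turn 19.71
```

Call:
shift_gripper --ticks '[0.085, -0.03, 0.019, 0, 7, 0.085, -0.03, 0.025, 0.005, 7, 0.085, -0.032, 0.025, 0.005, 6, 0.085, -0.035, 0.025, 0.005, 0, 0.085, -0.02, 0.015, 0.005, 0, 0.085, 0, 0, 0, 0, 0.085, 0, 0, 0, 0]'

```text
t: 9.97
ee_pos: [0.6446, 0.2668, 0.34]
tcp_rot: [-180.0, -0.1, 165.7]
ft_force: [-0.0, -0.0, -0.3]
finger_gap: 0.085
grip_force: 0.0
```

```bash
python3 go.py .633 .271 .33 -195;python3 - <<'E'
from h import *
from cell import arm
d=arm.snapshot("wrist");np.savez("pics/w4.npz",**{k:d[k] for k in("image","K","cam_to_world")})
h=cv2.cvtColor(d["image"],cv2.COLOR_RGB2HSV);C,_=blob(d,(92,40,40),(120,255,255),(130,100,430,400));print("blue",cv2.contourArea(C));report(d,C,.018)
x,y,w,hh=cv2.boundingRect(C);print(x,y,w,hh)
cv2.imwrite("pics/w4.png",cv2.resize(d["image"][max(0,y-20):y+hh+20,max(0,x-20):x+w+20],None,fx=3,fy=3,interpolation=2)[:590,:790,::-1])
E
```

```text
t 9.9667 at [0.6446 0.2668 0.34  ] [-1.7996e+02 -8.0000e-02  1.6568e+02] F [-0.  -0.  -0.3] gap 0.085
tool delta [0.0123 0.0012 0.01  ]
turn 360.68
blue 3578.5
rect c [0.64319658 0.27141912] size [58.03204956 67.67860107] ang 77.35169219970703
[304 159] [0.6144 0.2975]
[315 174] [0.6303 0.304 ]
[315 214] [0.668  0.2956]
[307 229] [0.6809 0.2849]
[271 226] [0.6693 0.2521]
[254 205] [0.6451 0.2421]
[253 188] [0.6291 0.2456]
[255 181] [0.6231 0.2492]
[269 162] [0.6093 0.2661]
253 159 63 71
```

View pics/w4.png

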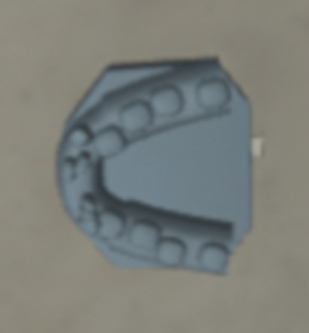

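```bash
python3 go.py .6313 .2736 .171 167.4
```

```text
t 10.0167 at [0.6438 0.2665 0.3406] [-1.7994e+02 -9.0000e-02  1.6573e+02] F [-0.8 -0.2 -0.3] gap 0.0847
tool delta [0.0136 0.004  0.1696]
turn -1.67
```

Call:
shift_gripper --ticks '[0.085, 0.0136, 0.004, 0, -1.7, 0.085, 0, 0, 0.037, 0, 0.085, 0, 0, 0.037, 0, 0.085, 0, 0, 0.035, 0, 0.085, 0, 0, 0.03, 0, 0.085, 0, 0, 0.02, 0, 0.085, 0, 0, 0, 0, 0.085, 0, 0, 0, 0]'

```text
t: 10.68
ee_pos: [0.6312, 0.2731, 0.1822]
tcp_rot: [-179.9, -0.1, 167.4]
ft_force: [-0.2, 0.0, 0.6]
finger_gap: 0.085
grip_force: 0.0
```

```bash
python3 go.py .6313 .2736 .171 167.4
```

```text
t 10.6833 at [0.6312 0.2731 0.1822] [-1.7992e+02 -1.1000e-01  1.6744e+02] F [-0.2  0.   0.6] gap 0.085
tool delta [0.     0.0005 0.0112]
turn 0.04
```

Call:
shift_gripper --ticks '[0.085, 0, 0, 0.011, 0, 0.085, 0, 0, 0, 0, 0.05, 0, 0, 0, 0, 0.05, 0, 0, 0, 0, 0.05, 0, 0, 0, 0, 0.05, 0, 0, 0, 0, 0.05, 0, 0, 0, 0, 0.05, 0, 0, 0, 0]' --grip_force 40

```text
t: 11.35
ee_pos: [0.6326, 0.274, 0.1729]
tcp_rot: [179.9, 0.1, 167.4]
ft_force: [-1.0, 0.5, 6.2]
finger_gap: 0.0571
grip_force: 43.4
```

Call:
shift_gripper --ticks '[0.05, 0, 0, -0.02, 0, 0.05, 0, 0, -0.03, 0, 0.05, 0, 0, -0.03, 0, 0.05, 0, 0, -0.03, 0, 0.05, 0.01, 0, 0, 0, 0.05, 0.02, 0, 0, 0, 0.05, 0, 0, 0, 0]'

```text
t: 11.93
ee_pos: [0.5995, 0.2817, 0.2821]
tcp_rot: [-180.0, -0.2, 167.6]
ft_force: [-1.0, 1.8, -1.2]
finger_gap: 0.0569
grip_force: 43.7
```

```bash
python3 go.py .43 .20 .28 .43 .02 .26 -174.8
```

```text
t 11.9333 at [0.5995 0.2817 0.2821] [-180.     -0.19  167.64] F [-1.   1.8 -1.2] gap 0.0569
tool delta [ 0.148  -0.1161  0.0026]
tool delta [-0.0386 -0.1758  0.0199]
turn 342.44
```

Call:
shift_gripper --ticks '[0.05, 0.03, -0.023, 0, 0, 0.05, 0.03, -0.023, 0, 0, 0.05, 0.03, -0.023, 0, 0, 0.05, 0.03, -0.023, 0, 0, 0.05, 0.028, -0.024, 0, 0, 0.05, -0.008, -0.035, 0.004, 0, 0.05, -0.008, -0.035, 0.004, 0, 0.05, -0.008, -0.035, 0.004, 0, 0.05, -0.008, -0.035, 0.004, 0, 0.05, -0.008, -0.035, 0.004, 0, 0.05, 0, 0, 0, 0]'

```text
t: 12.85
ee_pos: [0.433, 0.0114, 0.2601]
tcp_rot: [-179.4, -0.1, 166.7]
ft_force: [-0.8, -1.2, -0.9]
finger_gap: 0.0569
grip_force: 43.8
```

Call:
shift_gripper --ticks '[0.05, 0, 0, 0, -6, 0.05, 0, 0, 0.01, -6, 0.05, 0, 0, 0.02, -4.6, 0.05, 0, 0, 0.02, 0, 0.05, 0, 0, 0, 0]'

```text
t: 13.27
ee_pos: [0.4339, 0.0197, 0.2092]
tcp_rot: [-180.0, -0.2, -176.0]
ft_force: [0.2, 1.6, -1.1]
finger_gap: 0.0572
grip_force: 43.9
```

```bash
python3 go.py .44 .016 .205 .5103 .0195 .205 -175.8
```

```text
t 13.2667 at [0.4339 0.0197 0.2092] [-179.98   -0.18 -175.98] F [ 0.2  1.6 -1.1] gap 0.0572
tool delta [-0.0059 -0.0041  0.0042]
tool delta [-0.0704 -0.0014 -0.0002]
turn -0.18
```

Call:
shift_gripper --ticks '[0.05, -0.025, -0.002, 0.004, 0, 0.05, -0.025, -0.002, 0.003, 0, 0.05, -0.02, -0.0015, 0, 0, 0.05, -0.006, 0, 0, 0, 0.05, 0, 0, 0, 0, 0.05, 0, 0, 0, 0]'

```text
t: 13.77
ee_pos: [0.5094, 0.0196, 0.2048]
tcp_rot: [180.0, -0.0, -176.0]
ft_force: [0.1, 0.4, -1.6]
finger_gap: 0.0567
grip_force: 43.9
```

```bash
python3 go.py .5103 .0195 .188 -175.8
```

```text
t 13.7667 at [0.5094 0.0196 0.2048] [ 1.8000e+02 -5.0000e-02 -1.7601e+02] F [ 0.1  0.4 -1.6] gap 0.0567
tool delta [-0.0009 -0.0001  0.0168]
turn -0.21
```

Call:
shift_gripper --ticks '[0.05, -0.001, 0, 0.008, 0, 0.05, 0, 0, 0.007, 0, 0.05, 0, 0, 0.001, 0, 0.05, 0, 0, 0, 0, 0.05, 0, 0, 0, 0]'

```text
t: 14.18
ee_pos: [0.5104, 0.0196, 0.1879]
tcp_rot: [-180.0, -0.1, -176.0]
ft_force: [-0.3, -0.6, -0.6]
finger_gap: 0.057
grip_force: 43.9
```

Call:
shift_gripper --ticks '[0.05, 0, 0, 0.0015, 0, 0.05, 0, 0, 0, 0]'

```text
t: 14.35
ee_pos: [0.5104, 0.0197, 0.1877]
tcp_rot: [-179.9, -0.0, -176.0]
ft_force: [-4.4, -1.1, 11.9]
finger_gap: 0.057
grip_force: 45.3
```

```bash
python3 go.py
```

```text
t 14.35 at [0.5104 0.0197 0.1877] [-1.7994e+02 -3.0000e-02 -1.7596e+02] F [-4.4 -1.1 11.9] gap 0.057
```

Call:
shift_gripper --ticks '[0.057, 0, 0, -0.0008, 0, 0.06, 0, 0, 0, 0, 0.07, 0, 0, 0, 0, 0.085, 0, 0, 0, 0, 0.085, 0, 0, 0, 0, 0.085, 0, 0, 0, 0, 0.085, 0, 0, 0, 0]'

```text
t: 14.93
ee_pos: [0.5112, 0.0196, 0.1876]
tcp_rot: [-180.0, -0.0, -176.0]
ft_force: [-0.4, 0.4, 1.1]
finger_gap: 0.085
grip_force: 0.0
```

Call:
shift_gripper --ticks '[0.085, 0.01, 0, -0.005, 0, 0.085, 0.02, 0, -0.02, 0, 0.085, 0.03, 0, -0.03, 0, 0.085, 0.01, 0, -0.03, 0, 0.085, 0, 0, -0.03, 0, 0.085, 0, 0, -0.03, 0, 0.085, 0, 0, 0, 0, 0.085, 0, 0, 0, 0]'

```text
t: 15.6
ee_pos: [0.4423, 0.0147, 0.3334]
tcp_rot: [-180.0, 0.2, -176.1]
ft_force: [-1.1, -0.3, -1.3]
finger_gap: 0.0849
grip_force: 0.0
```

```bash
python3 - <<'E'
from h import *
from cell import arm
d=arm.snapshot("wrist");np.savez("pics/w5.npz",**{k:d[k] for k in("image","K","cam_to_world")})
C,_=blob(d,(92,40,40),(120,255,255),(130,150,430,400));print("blue",cv2.contourArea(C),cv2.boundingRect(C));report(d,C,.033)
C,mm=blob(d,(60,90,30),(88,255,255),(100,100,460,400))
w=np.array([fz(d,*q,.0155) for q in np.argwhere(mm)[:,::-1]]);w=w[np.abs(np.hypot(*(w-[.5213,.0193]).T)-.05)<.006]
A=np.c_[2*w,np.ones(len(w))];c=np.linalg.lstsq(A,(w**2).sum(1),rcond=None)[0];print("ring",len(w),c[:2],np.hypot(*(w-c[:2]).T).mean(),np.hypot(*(w-c[:2]).T).std())
t=arm.snapshot("top");h=cv2.cvtColor(t["image"],cv2.COLOR_RGB2HSV)
np.savez("pics/t5.npz",**{k:t[k] for k in("image","K","cam_to_world")})
s=arm.snapshot("scene");np.savez("pics/s5.npz",**{k:s[k] for k in("image","K","cam_to_world")})
cv2.imwrite("pics/m5.png",np.hstack([d["image"][:,80:480],cv2.resize(s["image"][150:300,180:330],(400,420))])[:,:,::-1])
E
python3 go.py
```

```text
blue 3595.0 (247, 245, 65, 70)
rect c [0.52096416 0.01948615] size [77.49995728 61.72885132] ang 6.323944568634033
[300 245] [0.4806 0.0361]
[309 256] [0.4912 0.0454]
[311 262] [0.4972 0.0479]
[311 292] [0.5302 0.0516]
[303 312] [0.5547 0.0462]
[296 314] [0.5576 0.0394]
[266 309] [0.5534 0.0088]
[257 304] [ 5.48e-01 -4.00e-04]
[247 286] [ 0.5276 -0.0108]
[247 274] [ 0.5142 -0.0111]
[252 261] [ 0.4999 -0.0068]
[264 247] [0.4848 0.0036]
ring 904 [0.52105597 0.01935767] 0.05008731847285914 0.001034090714144763
t 15.75 at [0.4416 0.0144 0.3313] [-1.7997e+02 -1.0000e-01 -1.7601e+02] F [-0.5  0.2  0.2] gap 0.0851
```

View pics/m5.png

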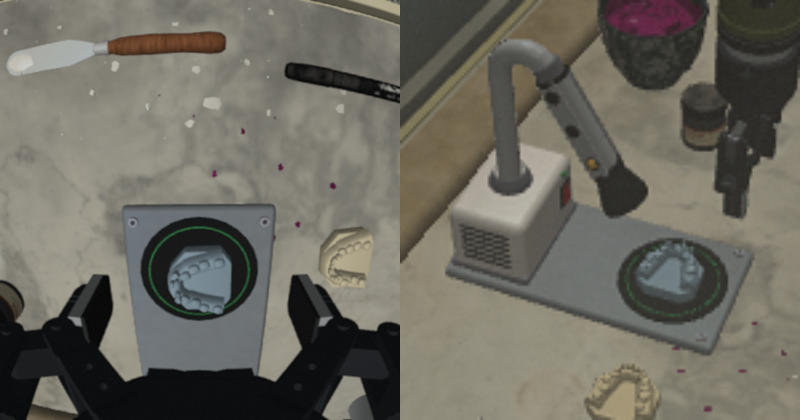

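Run:
```python
from h import *
from scipy.optimize import least_squares
t=load("top0")
for u,v in((269.2,198.6),(283.2,198.2)):print(onz(t,u,v,.158))
s=load("s5");# orange button in scene
for n,d,b in(("scene",s,(240,195,265,225)),("top",load("t5"),(255,185,300,210))):
    h=cv2.cvtColor(d["image"],cv2.COLOR_RGB2HSV);m=cv2.inRange(h,(8,120,90),(28,255,255));p=np.argwhere(m[b[1]:b[3],b[0]:b[2]])[:,::-1]+b[:2]
    print(n,len(p),[onz(d,*q,.158).round(4) for q in ([p.mean(0)] if n=="scene" else [p[p[:,0]<276].mean(0),p[p[:,0]>=276].mean(0)])])
```

```bash
python3 go.py .515 .019 .323 .5957 .0247 .323 -175.8
```

```text
[0.60296189 0.04326788 0.158     ]
[0.60507409 0.00597356 0.158     ]
scene 8 [array([0.6013, 0.0429, 0.158 ])]
top 1 [array([nan, nan, nan]), array([0.6056, 0.0065, 0.158 ])]
t 15.75 at [0.4416 0.0144 0.3313] [-1.7997e+02 -1.0000e-01 -1.7601e+02] F [-0.5  0.2  0.2] gap 0.0851
tool delta [-0.0736 -0.0005  0.0081]
tool delta [-0.0809  0.0001 -0.0001]
turn -0.21<stdin>:8: RuntimeWarning: Mean of empty slice.
  ret = um.true_divide(
```

Call:
shift_gripper --ticks '[0.085, -0.035, 0, 0.005, 0, 0.085, -0.035, 0, 0.004, 0, 0.085, -0.025, 0, 0, 0, 0.085, -0.02, 0, 0, 0, 0.085, 0, 0, 0, 0, 0.085, 0, 0, 0, 0]'

```text
t: 16.25
ee_pos: [0.5567, 0.0229, 0.3214]
tcp_rot: [180.0, -0.1, -176.0]
ft_force: [-1.3, -0.2, -0.2]
finger_gap: 0.0852
grip_force: 0.0
```

```bash
python3 go.py .5957 .0247 .322 -175.8
```

```text
t 16.25 at [0.5567 0.0229 0.3214] [ 1.7999e+02 -1.4000e-01 -1.7602e+02] F [-1.3 -0.2 -0.2] gap 0.0852
tool delta [-0.039  -0.0009 -0.0007]
turn -0.22
```

Call:
shift_gripper --ticks '[0.085, -0.015, -0.0005, 0, 0, 0.085, -0.012, 0, 0, 0, 0.085, 0, 0, 0, 0]'

```text
t: 16.5
ee_pos: [0.5841, 0.0242, 0.3223]
tcp_rot: [-180.0, -0.0, -176.0]
ft_force: [0.2, -0.2, 0.5]
finger_gap: 0.0847
grip_force: 0.0
```

Call:
shift_gripper --ticks '[0.085, -0.006, 0, 0, 0, 0.085, -0.006, 0, 0, 0, 0.085, 0, 0, 0, 0, 0.085, 0, 0, 0, 0]'

```text
t: 16.83
ee_pos: [0.5953, 0.025, 0.323]
tcp_rot: [-180.0, -0.0, -176.0]
ft_force: [0.0, 0.3, -0.3]
finger_gap: 0.085
grip_force: 0.0
```

```bash
python3 go.py .5957 .0247 .322 -175.8
```

Run:
```python
from h import *
from cell import arm
d=arm.snapshot("wrist");s=arm.snapshot("scene")
cv2.imwrite("pics/m6.png",np.hstack([d["image"][:,80:480],cv2.resize(s["image"][150:260,200:305],(400,420),interpolation=2)])[:,:,::-1])
```

```text
t 16.8333 at [0.5953 0.025  0.323 ] [-1.7999e+02 -3.0000e-02 -1.7599e+02] F [ 0.   0.3 -0.3] gap 0.085
tool delta [-0.0004 -0.0003  0.001 ]
turn -0.19
```

Call:
shift_gripper --ticks '[0.085, -0.002, 0, 0.001, 0, 0.085, 0, 0, 0.001, 0, 0.085, 0, 0, 0, 0]'

```text
t: 17.18
ee_pos: [0.5975, 0.025, 0.3209]
tcp_rot: [-180.0, -0.0, -176.0]
ft_force: [0.1, -0.3, -0.5]
finger_gap: 0.0851
grip_force: 0.0
```

Call:
shift_gripper --ticks '[0.05, 0, 0, 0, 0, 0.05, 0, 0, 0, 0, 0.05, 0, 0, 0, 0, 0.03, 0, 0, 0, 0, 0.03, 0, 0, 0, 0, 0.03, 0, 0, 0, 0, 0.03, 0, 0, 0, 0, 0.03, 0, 0, 0, 0]' --grip_force 40

```text
t: 17.85
ee_pos: [0.5976, 0.025, 0.3215]
tcp_rot: [-180.0, 0.0, -176.0]
ft_force: [-1.9, -1.1, 5.5]
finger_gap: 0.033
grip_force: 40.7
```

```bash
python3 go.py
```

```text
t 17.85 at [0.5976 0.025  0.3215] [-1.7996e+02  2.0000e-02 -1.7600e+02] F [-1.9 -1.1  5.5] gap 0.033
```

Call:
shift_gripper --ticks '[0.03, 0.0015, 0, 0.0026, 0, 0.03, 0.0015, 0, 0.0026, 0, 0.03, 0.0015, 0, 0.0026, 0, 0.03, 0, 0, 0, 0]' --grip_force 60

```text
t: 18.18
ee_pos: [0.5942, 0.0249, 0.3171]
tcp_rot: [-179.9, 0.3, -176.0]
ft_force: [-3.6, -3.9, 22.6]
finger_gap: 0.0326
grip_force: 60.7
```

```bash
python3 go.py
```

```text
t 18.1833 at [0.5942 0.0249 0.3171] [-179.9     0.34 -176.04] F [-3.6 -3.9 22.6] gap 0.0326
```

Call:
shift_gripper --ticks '[0.03, 0.0015, 0, 0.0026, 0, 0.03, 0, 0, 0, 0, 0.03, 0, 0, 0, 0]' --grip_force 60

```text
t: 18.43
ee_pos: [0.5917, 0.0246, 0.3117]
tcp_rot: [-180.0, 0.1, -176.0]
ft_force: [-1.9, -1.8, 7.3]
finger_gap: 0.0331
grip_force: 60.0
```

Run:
```python
from h import *
from cell import arm
s=arm.snapshot("scene");d=arm.snapshot("wrist")
cv2.imwrite("pics/m7.png",np.hstack([d["image"][:,80:480],cv2.resize(s["image"][150:260,200:305],(400,420),interpolation=2)])[:,:,::-1])
a=load("s5")["image"].astype(int)
# nozzle: dark pixels near the mouth in scene, compare
for n,i in(("before",a),("now",s["image"].astype(int))):
    m=(i[190:250,225:285].max(2)<55);p=np.argwhere(m);print(n,m.sum(),p[:,0].max()+190 if len(p) else None,p.mean(0)+[190,225])
```

```text
before 338 249 [221.13609467 261.83727811]
now 645 249 [212.25116279 259.25581395]
```

View pics/m7.png

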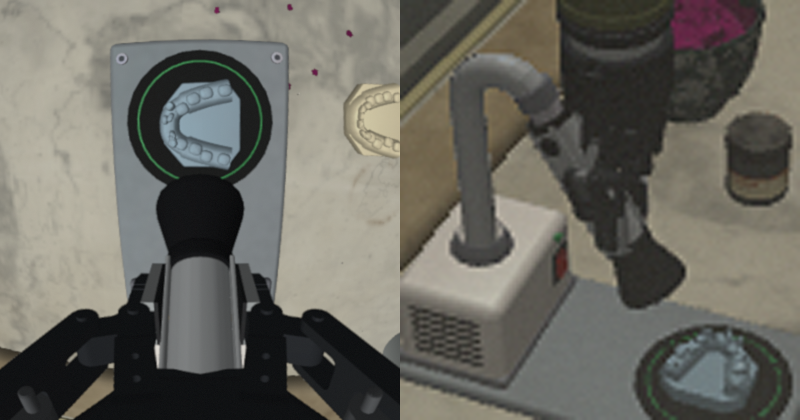

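Call:
shift_gripper --ticks '[0.03, 0.0025, 0, 0.0043, 0, 0.03, 0.0025, 0, 0.0043, 0, 0.03, 0.0025, 0, 0.0043, 0, 0.03, 0.0025, 0, 0.0043, 0, 0.03, 0.0025, 0, 0.0043, 0, 0.03, 0, 0, 0, 0, 0.03, 0, 0, 0, 0]' --grip_force 60

```text
t: 19.12
ee_pos: [0.5788, 0.0235, 0.2888]
tcp_rot: [-180.0, -0.1, -176.0]
ft_force: [-0.4, -0.5, -3.0]
finger_gap: 0.0329
grip_force: 59.6
```

Call:
shift_gripper --ticks '[0.03, 0.001, 0, 0.0017, 0, 0.03, 0, 0, 0, 0]'

```text
t: 19.28
ee_pos: [0.5779, 0.0235, 0.2872]
tcp_rot: [-180.0, -0.0, -176.0]
ft_force: [-1.4, -2.3, 0.7]
finger_gap: 0.0333
grip_force: 60.0
```

Call:
shift_gripper --ticks '[0.03, 0.0005, 0, 0.0009, 0, 0.03, 0, 0, 0, 0, 0.03, 0, 0, 0, 0]' --grip_force 60

```text
t: 19.53
ee_pos: [0.5775, 0.0235, 0.2865]
tcp_rot: [-180.0, -0.0, -176.0]
ft_force: [-1.1, -3.1, 2.4]
finger_gap: 0.0331
grip_force: 60.2
```

Call:
shift_gripper --ticks '[0.03, 0.0005, 0, 0.0009, 0, 0.03, 0, 0, 0, 0, 0.03, 0, 0, 0, 0]' --grip_force 60

```text
t: 19.78
ee_pos: [0.577, 0.0234, 0.2857]
tcp_rot: [-180.0, -0.0, -176.0]
ft_force: [-1.7, -2.9, 5.0]
finger_gap: 0.0329
grip_force: 60.2
```

Call:
shift_gripper --ticks '[0.03, 0.0005, 0, 0.0009, 0, 0.03, 0, 0, 0, 0, 0.03, 0, 0, 0, 0]' --grip_force 60

```text
t: 20.03
ee_pos: [0.5768, 0.0234, 0.2855]
tcp_rot: [-179.9, 0.0, -176.0]
ft_force: [-2.9, -4.3, 8.3]
finger_gap: 0.033
grip_force: 60.7
```

Call:
shift_gripper --ticks '[0.03, 0.0005, 0, 0.0009, 0, 0.03, 0, 0, 0, 0, 0.03, 0, 0, 0, 0]' --grip_force 60

```text
t: 20.28
ee_pos: [0.5765, 0.0235, 0.2854]
tcp_rot: [-179.9, 0.1, -176.0]
ft_force: [-2.7, -4.4, 14.4]
finger_gap: 0.0324
grip_force: 61.2
```

Call:
shift_gripper --ticks '[0.03, -0.001, 0, -0.0017, 0, 0.03, 0, 0, 0, 0, 0.03, 0, 0, 0, 0]' --grip_force 60

```text
t: 20.53
ee_pos: [0.577, 0.0234, 0.2857]
tcp_rot: [-180.0, -0.0, -176.0]
ft_force: [-1.9, -3.1, 6.2]
finger_gap: 0.0331
grip_force: 61.2
```

Call:
shift_gripper --ticks '[0.03, -0.001, 0, -0.0017, 0, 0.03, 0, 0, 0, 0, 0.03, 0, 0, 0, 0]' --grip_force 60

```text
t: 20.78
ee_pos: [0.5777, 0.0234, 0.2864]
tcp_rot: [-180.0, -0.1, -176.0]
ft_force: [-1.3, -3.5, -4.6]
finger_gap: 0.0332
grip_force: 60.5
```

Call:
shift_gripper --ticks '[0.03, -0.0005, 0, -0.0009, 0, 0.03, 0, 0, 0, 0, 0.03, 0, 0, 0, 0]' --grip_force 60

```text
t: 21.03
ee_pos: [0.5782, 0.0235, 0.2876]
tcp_rot: [-180.0, -0.1, -176.0]
ft_force: [-2.6, -3.4, -6.6]
finger_gap: 0.0328
grip_force: 60.3
```

Call:
shift_gripper --ticks '[0.03, -0.0005, 0, -0.0009, 0, 0.03, 0, 0, 0, 0, 0.03, 0, 0, 0, 0]' --grip_force 60

```text
t: 21.28
ee_pos: [0.5788, 0.0236, 0.2887]
tcp_rot: [-180.0, -0.1, -176.0]
ft_force: [-2.3, -3.9, -9.3]
finger_gap: 0.0334
grip_force: 60.5
```

Call:
shift_gripper --ticks '[0.03, -0.0005, 0, -0.0009, 0, 0.03, 0, 0, 0, 0, 0.03, 0, 0, 0, 0]' --grip_force 60

```text
t: 21.53
ee_pos: [0.5791, 0.0235, 0.2889]
tcp_rot: [-180.0, -0.1, -176.0]
ft_force: [-0.3, -2.7, -19.1]
finger_gap: 0.0328
grip_force: 61.6
```

Call:
shift_gripper --ticks '[0.03, 0.0013, 0, 0.0023, 0, 0.03, 0, 0, 0, 0, 0.06, 0, 0, 0, 0, 0.085, 0, 0, 0, 0, 0.085, 0, 0, 0, 0, 0.085, 0, 0, 0, 0, 0.085, 0, 0, 0, 0, 0.085, 0, 0, 0, 0]' --grip_force 60

```text
t: 22.2
ee_pos: [0.5787, 0.0242, 0.2882]
tcp_rot: [180.0, 0.1, -176.0]
ft_force: [0.3, -0.2, -0.9]
finger_gap: 0.0851
grip_force: 0.0
```

Call:
shift_gripper --ticks '[0.085, 0.01, 0, 0, 0, 0.085, 0.025, 0, 0, 0, 0.085, 0.03, 0, 0, 0, 0.085, 0.03, 0, -0.01, 0, 0.085, 0.025, 0, -0.02, 0, 0.085, 0, 0, -0.03, 0, 0.085, 0, 0, -0.02, 0, 0.085, 0, 0, 0, 0, 0.085, 0, 0, 0, 0]'

```text
t: 22.95
ee_pos: [0.459, 0.0155, 0.3687]
tcp_rot: [180.0, 0.2, -176.0]
ft_force: [-0.7, 0.6, -0.3]
finger_gap: 0.0852
grip_force: 0.0
```

Run:
```python
from h import *
from cell import arm
a=load("s5");s=arm.snapshot("scene");t=arm.snapshot("top");w=arm.snapshot("wrist");t0=load("top0")
yaw=np.radians(4.2);M=np.array([.5213,.0193,.015]);ax=np.array([.5*np.cos(yaw),.5*np.sin(yaw),.866])
for n,d,b in(("scene before",a,(235,190,270,230)),("scene",s,(235,190,270,230)),("top0",t0,(262,190,292,206)),("top",t,(262,190,292,206))):
    h=cv2.cvtColor(d["image"],cv2.COLOR_RGB2HSV);m=cv2.inRange(h,(8,120,90),(28,255,255));p=np.argwhere(m[b[1]:b[3],b[0]:b[2]])[:,::-1]+b[:2];print(n,"brass",p.tolist())
# mouth expected pixel & darkness along the axis in the scene view
for n,d in(("before",a),("now",s)):
    print(n,[int(d["image"][int(round(v)),int(round(u))].max()) for k in np.arange(.03,.17,.01) for u,v in[proj(d,M+ax*k)]])
C,mm=blob(s,(92,40,40),(120,255,255),(250,225,315,275));C0,_=blob(a,(92,40,40),(120,255,255),(250,225,315,275));print("blue scene",cv2.boundingRect(C0),cv2.boundingRect(C))
C,mm=blob(w,(92,40,40),(120,255,255),(130,150,430,400));report(w,C,.033)
```

```bash
python3 go.py
```

```text
scene before brass [[251, 207], [252, 207], [250, 208], [251, 208], [252, 208], [251, 209], [252, 209], [253, 209]]
scene brass [[251, 207], [252, 207], [250, 208], [251, 208], [252, 208], [251, 209], [252, 209], [253, 209]]
top0 brass [[283, 197], [283, 198]]
top brass [[283, 198]]
before [93, 84, 82, 110, 110, 116, 152, 47, 44, 47, 47, 49, 85, 85, 84]
now [93, 82, 79, 48, 49, 48, 48, 44, 92, 86, 83, 85, 83, 83, 86]
t 23.1 at [0.4585 0.0152 0.3669] [-1.7999e+02 -8.0000e-02 -1.7601e+02] F [-0.7  0.2 -1. ] gap 0.0849Traceback (most recent call last):
  File "<stdin>", line 10, in <module>
  File "h.py", line 15, in blob
    C=max(cv2.findContours(mm,0,1)[0],key=cv2.contourArea);return C,mm
ValueError: max() iterable argument is empty
```

Run:
```python
from h import *
from cell import arm
w=arm.snapshot("wrist")
C,mm=blob(w,(92,40,40),(120,255,255),(130,100,430,400));report(w,C,.033)
# other scene things: pixel change between first and latest top view
a=load("top0")["image"].astype(int);b=arm.snapshot("top")["image"].astype(int)
for n,(x0,y0,x1,y1) in dict(lower=(365,258,395,288),red=(170,255,195,280),black=(348,200,373,225),bowl=(368,148,420,198)).items(): print(n,np.abs(a-b)[y0:y1,x0:x1].max(2).__gt__(40).sum())
```

```text
rect c [0.52009785 0.01971396] size [74.21933594 61.87015381] ang 3.6943130493164062
[300 220] [0.4828 0.0372]
[310 237] [0.5003 0.049 ]
[309 269] [0.5368 0.0518]
[301 284] [0.5556 0.0451]
[267 280] [0.5531 0.0083]
[257 272] [ 0.5441 -0.0028]
[250 260] [ 0.5304 -0.0106]
[250 246] [ 0.5144 -0.0111]
[254 235] [ 0.502  -0.0075]
[266 221] [0.4862 0.0037]
lower 460
red 0
black 0
bowl 0
```

Run:
```python
from h import *
from cell import arm
a=load("scene0")["image"];b=arm.snapshot("scene")["image"]
A=load("top0")["image"];B=arm.snapshot("top")["image"]
print("scene diff",(np.abs(a.astype(int)-b).max(2)[185:215,335:365]>40).sum())
print(A[273,372:390].mean(1).round(),B[273,372:390].mean(1).round(), B[262:285:4,380])
for n,d in(("t0",A),("t",B)):
    m=cv2.inRange(cv2.cvtColor(d,cv2.COLOR_RGB2HSV)[258:288,365:395],(12,50,110),(32,255,255));print(n,np.argwhere(m).mean(0),(m>0).sum())
```

```text
scene diff 0
[192. 193. 195. 195. 197. 194. 198. 200. 201. 203. 203. 203. 203. 194.
 160. 106. 109. 157.] [ 51.  50.  53.  49.  49.  50.  47.  54.  71. 100. 137. 176. 197. 198.
 170. 111. 111. 164.] [[210 198 165]
 [205 193 156]
 [222 212 171]
 [ 58  58  38]
 [ 61  61  41]
 [ 59  62  40]]
t0 [14.92481203 14.94235589] 399
t [10.55778894 16.39698492] 199
```

The apparent change at the other cream model is only the arm blocking the top view. The scene view shows no change there, so I am handing the job in.

Run:
```python
from cell import arm
print(arm.job_done())
```

```text
the job is handed in; nothing more can be done
None
```

The job is handed in at about 23 s on the robot's clock: the cream model stands on the bench to the left of the unit, the blue model stands in the middle of the mat, and the wand is locked one hole (40 mm) lower with both buttons out and its nozzle clear of the blue model; the other cream model, the jars and the bowl did not move.

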